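Break the lid stay and shut the tool chest

TASK

Shut the wooden tool chest for the night. First slide the till inside it all the way to the end away from the lid stay, so that the stay has room to fold; then push the stay's locked knee over so that it folds, and lower the lid gently until it is fully shut. Do not force the lid while the stay is still locked, do not tip the till, and leave the things beside the chest where they stand.

Things in the scene. Friction and masses are not known exactly. Their poses are not given: they have to be found in the camera images.
- chest: Fixed brown wooden chest, brass corners, 160 (x) x 240 (y) x 100 mm high without its lid, walls 9 mm. Origin: centre of its underside, on the bench. Its front looks to its own -x. The steel lid stay is inside its +y end, in the plane y = +105 mm. The end walls' inner faces are at y = -111 and +111 mm. Two runners 45 mm above the bench carry the till along y; tools lie on the floor below it.
- hinge_line (a point): Middle of the lid's hinge line: the chest's rear top edge, 80 mm behind the chest's centre and 100 mm above the bench; the line runs along the chest's y. Axes as the chest's.
- till: Loose wooden tray in the chest, 138 (x) x 110 (y) x 32 mm high, 0.3 kg, axes as the chest's; origin: centre of its underside. It slides along the chest's y with 2 mm of play front and back; its top is 77 mm above the bench. It starts 3 to 18 mm from the stay's end wall, where the folding stay would land on it; fully home at the other end its origin is at y = -56 mm of the chest.
- till_pocket (a point): Middle of the till's empty compartment, on its floor (49 mm above the bench). The compartment is 126 mm (x) by 57 mm (y) and 28 mm deep. A fingertip lowered here can push the till by the inside of its end wall, 28.5 mm toward -y from this point (wall 9 mm thick). The till's other half (+y) is divided and holds stones and rings.
- lid_angle (a joint): Lid angle, rad: 0 = standing open, propped by the stay (85 degrees above closed), growing as it comes down over the front; 1.48 = fully shut. The hinges are stiff: with the stay broken the lid stays where it is left while steep, and from about half-way down it may sink slowly on its own.
- lid: The lid, brown wood lined in blue, 160 x 240 x 22 mm, 0.35 kg. Origin on the middle of the hinge line; it reaches 160 mm from there to its own -x. Its own z is the outward normal of its outer (top) face, which lies 22 mm from the hinge line. Shut, its axes match the chest's. Standing open, the outer face looks to the rear and the free edge is 260 mm above the bench.
- lid_edge (a point): Middle of the lid's free edge, on the outer face; axes as the lid's. A small finger lip, 60 mm wide, sticks out 9 mm beyond the edge here.
- knee (a joint): Knee of the folding stay, rad: 0 = locked (0.12 past straight, toward front and up, against its stop), 0.12 = straight, larger = folded; about 2.6 when the lid is shut. A press of about 2 N on the knuckle breaks it; it stays where it is left and folds on by itself as the lid comes down.
- knuckle (a point): Centre of the brass knuckle on the knee, a roller 14 mm in diameter and 20 mm long along the chest's y. At the start it is 143 mm above the bench and 63 mm in front of the hinge line. Pushed rearward and down (35 degrees rearward of straight down) by more than 5 mm it passes straight and the stay is broken; 20 mm folds it well clear.
- flux_bottle_mid (a point): Bystander: translucent bottle with a milky cap, 46 mm across, 102 mm tall; point at its centre.
- bangle_teal_mid (a point): Bystander: open silver bangle with a teal stone, 72 x 88 x 37 mm; point at its centre.
- borax_cone_mid (a point): Bystander: white round borax tablet, 43 mm across, 15 mm high; point at its centre.

How it is judged:
By the outcome, as a careful person would: the job done as asked, in the order asked, and still so for the second after the job is handed in, with the robot touching nothing.
It also fails if it takes over 51 s, if anything falls off the work surface, if the arm or the gripper's body presses on something with over 40 N, if the wrist force passes 120 N, or if a joint passes its speed limit or range.

ROBOT

A 6-joint arm with a two-finger parallel gripper is mounted at the origin on a cart in front of the work surface, level with it; the furniture and walls round the work are solid. World frame = base frame: x ahead of the robot, y to its left, z up, the work surface at z = 0. Lengths are in m, angles in rad, forces in N, time in s.
With the tool pointing down it reaches from about 0.35 to 0.775 m from the base axis. Payload 5.5 kg.
Tool frame: the origin (TCP) lies midway between the tips of the shut fingers; the grasp point (between the pads) lies 19 mm behind it (manip.grip_point_offset is the distance from the TCP to the grasp point, in m); y points along the fingers, z is the direction in which the jaws open and shut, and the axes are right-handed (so a half turn about y gives the same grasp; the last joint's range is limited). The gripper opens to 85 mm and grips with 20 to 120 N. Pads are 22 mm wide; open, the fingers measure 114 mm over their backs; the gripper's body (76 mm by 85 mm) begins 54 mm behind the grasp point. The pads swing forward as they close: fully open they stand 13 mm farther back than shut.
Start: joints at [1.18, 0.313, 0.046, 1.304, 0, 1.431], TCP at [0.143, 0.557, 0.231] pointing down, gripper open.
Joint ranges: [-2.76, 2.76], [-0.86, 1.69], [-1.03, 1.26], [-2.2, 2.34], [-1.47, 1.5], [-3.14, 3.14]. Speed limits (rad/s): [2.57, 2.57, 3.14, 3.14, 3.14, 3.14].

INTERFACE

Orientations are given as a 3x3 rotation matrix whose columns are the frame's x, y, z axes.
In Python, from plant import manip gives the robot as it stands.
- The arm moves only by the tool carry_out, never from a script. Its argument "motion" is a list of rows, each a list of 7 numbers: the turn, a rotation vector about the tool's x, y, z in rad, then the shift along the tool's x, y, z in cm, then the finger opening in cm, from 0 to 8.54. In form: [[rx, ry, rz, x, y, z, grip], ...]. A call has 1 to 20 rows; each row is the pose to reach, as a shift and turn from the pose measured when the call began, along the tool's axes at that moment; what a row does not reach only later rows make up. A row lasts 1/12 s, in which the tool goes at most 41.7 mm and 7.16 degrees, less where a joint would pass 70% of its speed; a pose out of reach is approached as far as the arm can. A call with a gripper value outside its range is refused whole. The fingers move at their own pace and stop on an object; the grip force is fixed at half the most. Time passes only in rows, so rows that repeat a pose let the fingers close. It gives the time, the measured TCP pose, the force and the opening at its end, in the units of the state.
- manip.observe(): the state, without advancing time (a new reading comes with each control period).
- manip.read_camera(name): name is "scene" or "top" or "wrist"; returns a dict with "img" (400x640x3 uint8, red, green, blue), "depth" (400x640 float32, m along the optical axis (not along the pixel's ray), 0 where there is no reading), "fovy" (degrees; the focal length in pixels is half the picture's height over the tangent of half this angle, whatever the lens; pixels are square), "cx", "cy" (the principal point, pixels), "dist" ([k1, k2, p1, p2, k3] as OpenCV has them; the pictures are not rectified), "cam_to_world" (4x4, takes a point from camera to world coordinates). Camera axes: x right, y down, z forward; pixel columns grow to the right and rows downward; lengths in m; the calibration is good to about 2 mm. A picture is of the moment at which its call begins.
- manip.job_done(): hands the job in, once; it reports no verdict.
Trained networks look in the newest picture that a camera, given by its name, has taken for a name from the list of things; names that differ only in an ending like _2 or _b are one class to them, and where a whole thing is asked for, a point or a joint stands for the part that bears it (a point fixed in the world has none). Each returns a list of dicts, best first, with "conf" (0 to 1); they miss things now and then, are a little off and sometimes report something else, mostly with a low value. They report only what shows in the picture. A call takes as long as a camera call.
- manip.search_frame(camera, name): "rect" ([left, top, width, height] in pixels, round what is visible of it).
- manip.outline_of(camera, name): "mask" (400x640 bool, what is visible of it) and "rect" ([left, top, width, height] in pixels, round what is visible of it).
- manip.tip_of(camera, name): "centre" ([column, row] in pixels: a listed point, or the origin of a listed thing).
The state is a dict: "time_s": time; "joint_pos": joint angles; "dq": joint speeds; "effort": joint torques, N m; "position": TCP position; "ee_rot": TCP orientation; "ft_force": force on the tool from outside, world axes, zero at the start; "moment": the same for the moment, N m; "gripper_width": finger opening in m.
Only numpy, scipy, OpenCV 4.12 (cv2) and the standard library are available. Lean on these libraries where they do the work, as an engineer would, in place of code of your own. Each camera call takes 0.05 s, during which the arm holds its last target.

## Working session

There is one attempt and no reset: what is moved stays moved. The work goes in short steps, Python scripts to look and compute and a tool call to move; the robot and the scene stay as the last step left them, time stands still between calls to the robot, and variables do not carry over. Pictures are saved under pics/ and viewed, and the job is handed in when it is done.

Besides the shell and the picture viewer there is one more tool, called after ">>>" as name([rows], argument=value, ...), one row to a line, values as JSON. carry_out: Moves the arm, as the interface text tells. Its arguments: {"type":"object","properties":{"motion":{"type":"array"}},"required":["motion"]}

```bash
ls; mkdir -p pics; cat > h.py <<'E'
import numpy as np, cv2
from plant import manip
def cam(name, save=None):
    c=manip.read_camera(name)
    if save: cv2.imwrite('pics/'+save, c['img'][:,:,::-1])
    return c
def f_of(c): return 200/np.tan(np.radians(c['fovy'])/2)
def K(c):
    f=f_of(c); return np.array([[f,0,c['cx']],[0,f,c['cy']],[0,0,1.]])
def ray(c,uv):
    p=cv2.undistortPoints(np.array([[uv]],float),K(c),np.array(c['dist'],float))[0,0]
    return np.array([p[0],p[1],1.])
def px(c,uv,d=None,r=2):
    u,v=int(round(uv[0])),int(round(uv[1]))
    if d is None:
        w=c['depth'][max(0,v-r):v+r+1,max(0,u-r):u+r+1]; w=w[w>0]
        if len(w)==0: return None
        d=np.median(w)
    T=np.array(c['cam_to_world']); return T[:3,:3]@(ray(c,uv)*d)+T[:3,3]
def at_z(c,uv,z):
    T=np.array(c['cam_to_world']); r=T[:3,:3]@ray(c,uv); o=T[:3,3]
    return o+r*(z-o[2])/r[2]
def proj(c,P):
    T=np.array(c['cam_to_world']); P=np.atleast_2d(P).astype(float)
    q=(P-T[:3,3])@T[:3,:3]
    return cv2.projectPoints(q.reshape(-1,1,3),np.zeros(3),np.zeros(3),K(c),np.array(c['dist'],float))[0].reshape(-1,2)
E
python3 - <<'E'
from h import *
np.set_printoptions(precision=3,suppress=True)
s=manip.observe(); print(s)
for n in ['scene','top','wrist']:
    c=cam(n,n+'0.png'); print(n,c['fovy'],c['cx'],c['cy'],c['dist']); print(np.array(c['cam_to_world']))
    for t in ['chest','hinge_line','till','till_pocket','lid','lid_edge','knuckle','flux_bottle_mid','bangle_teal_mid','borax_cone_mid']:
        r=manip.tip_of(n,t)
        for k in r[:2]: print(t,k['centre'],round(k['conf'],2),px(c,k['centre']))
E
```

```text
pics
{'time_s': 0.0, 'joint_pos': array([1.18 , 0.314, 0.045, 1.304, 0.   , 1.431]), 'dq': array([-0.001, -0.001,  0.002, -0.   ,  0.001, -0.001]), 'effort': array([  0.   , -48.063,  29.853,   0.019,   0.   ,   0.   ]), 'position': array([0.142, 0.557, 0.23 ]), 'ee_rot': array([[ 0.969, -0.001,  0.248],
       [-0.248, -0.002,  0.969],
       [-0.   , -1.   , -0.002]]), 'ft_force': array([-0.664,  0.193, -0.454]), 'moment': array([-0.004, -0.033,  0.018]), 'gripper_width': 0.08556197977201031}
scene 51.853591626314966 317.1778060690334 199.0050760797922 [0.006 0.    0.    0.    0.   ]
[[ 0.505 -0.51   0.696 -0.119]
 [-0.863 -0.275  0.425 -0.442]
 [-0.025 -0.815 -0.579  0.734]
 [ 0.     0.     0.     1.   ]]
chest [318.8, 262.5] 0.86 [ 0.444 -0.098  0.094]
hinge_line [333.7, 215.7] 0.61 [ 0.602 -0.05   0.099]
till [303.2, 239.9] 0.73 [0.534 0.001 0.05 ]
till_pocket [308.6, 241.5] 0.78 [ 0.535 -0.015  0.05 ]
lid [332.4, 214.0] 0.65 [ 0.606 -0.044  0.1  ]
lid_edge [336.9, 156.3] 0.75 [0.846 0.071 0.116]
flux_bottle_mid [244.9, 224.7] 0.87 [0.493 0.152 0.069]
bangle_teal_mid [399.2, 272
[... 298 characters left out ...]
     1.   ]]
chest [308.9, 210.8] 0.85 [ 0.526 -0.033  0.052]
hinge_line [311.4, 181.4] 0.74 [ 0.609 -0.04   0.108]
till [292.6, 207.1] 0.7 [0.537 0.016 0.05 ]
till_pocket [299.1, 209.5] 0.75 [ 0.53  -0.004  0.05 ]
lid [315.0, 180.0] 0.76 [ 0.613 -0.051  0.111]
lid_edge [313.5, 172.6] 0.66 [ 0.61  -0.045  0.267]
knuckle [278.3, 200.4] 0.44 [0.549 0.052 0.148]
flux_bottle_mid [248.4, 213.7] 0.68 [0.513 0.143 0.101]
borax_cone_mid [374.2, 227.2] 0.72 [ 0.478 -0.238  0.015]
wrist 60.379606702415884 319.27956630592763 195.86237487567084 [-0.036  0.     0.     0.     0.   ]
[[ 0.248  0.925  0.289  0.069]
 [ 0.969 -0.236 -0.075  0.576]
 [-0.001  0.299 -0.954  0.373]
 [ 0.     0.     0.     1.   ]]
```

```bash
python3 - <<'E'
import cv2
a=cv2.imread('pics/scene0.png')[100:340,180:480]; cv2.imwrite('pics/scene0c.png',cv2.resize(a,None,fx=2.5,fy=2.5,interpolation=cv2.INTER_CUBIC))
a=cv2.imread('pics/top0.png')[130:270,210:410]; cv2.imwrite('pics/top0c.png',cv2.resize(a,None,fx=4,fy=4,interpolation=cv2.INTER_CUBIC))
E
```

```text
(no output)
```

View pics/scene0.png

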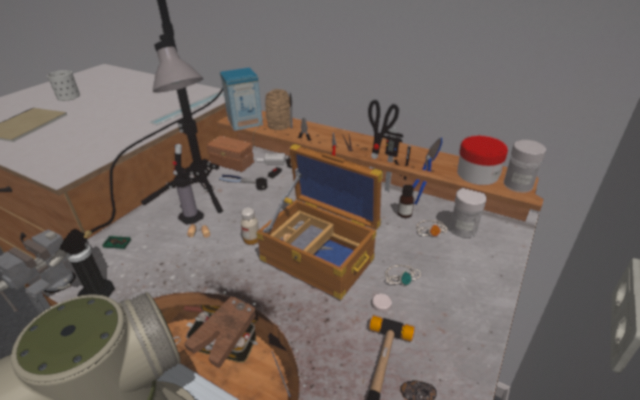

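View pics/scene0c.png

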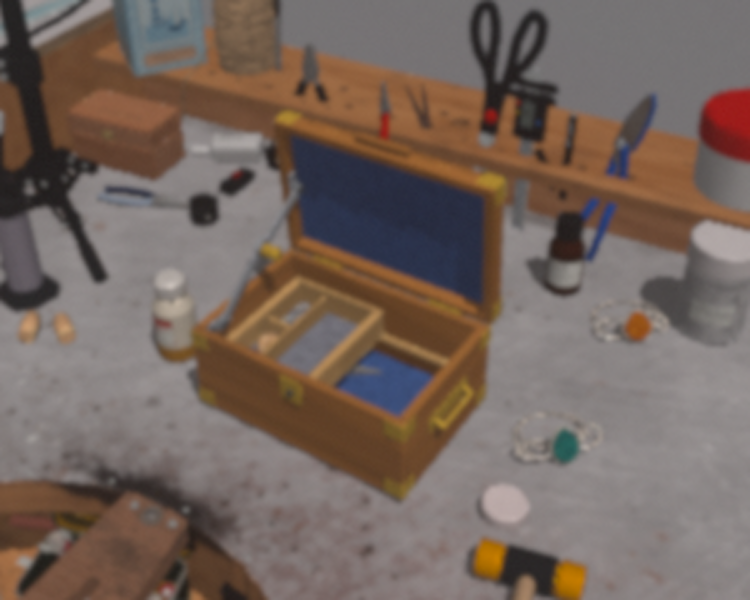

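View pics/top0c.png

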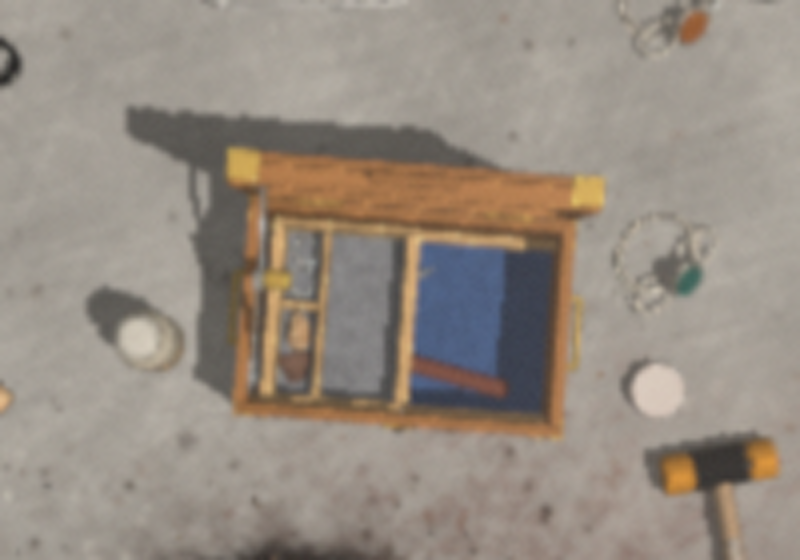

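```bash
cat > fit.py <<'E'
from h import *
from scipy.optimize import least_squares
np.set_printoptions(precision=4,suppress=True)
def cloud(c):
    f=f_of(c); v,u=np.mgrid[0:400,0:640]
    p=cv2.undistortPoints(np.stack([u,v],-1).reshape(-1,1,2).astype(float),K(c),np.array(c['dist'],float)).reshape(400,640,2)
    d=c['depth']; P=np.dstack([p[...,0]*d,p[...,1]*d,d]); T=np.array(c['cam_to_world'])
    return P@T[:3,:3].T+T[:3,3], d>0
E
python3 - <<'E'
from fit import *
c=cam('top')
P,m=cloud(c)
sel=m&(abs(P[...,2]-0.1)<0.006)&(P[...,0]>0.4)&(P[...,0]<0.7)&(abs(P[...,1]+0.03)<0.16)
print(sel.sum())
im=c['img'].copy(); im[sel]=[255,0,255]
# front wall pts: each column of image
pts=P[sel]; print(pts.min(0),pts.max(0))
# bottom front rim: for each column lowest row
cols=[];
for u in range(268,353):
    vv=np.where(sel[:,u])[0]
    if len(vv): cols.append(P[vv.max(),u])
cols=np.array(cols); print(cols[::6])
cv2.imwrite('pics/rim.png',cv2.resize(im[130:270,210:410][:,:,::-1],None,fx=4,fy=4,interpolation=cv2.INTER_NEAREST))
E
```

```text
857
[ 0.4417 -0.1631  0.094 ] [0.6164 0.085  0.106 ]
[[ 0.4575  0.0846  0.1017]
 [ 0.4577  0.0672  0.1023]
 [ 0.4578  0.0501  0.0968]
 [ 0.4551  0.0324  0.1004]
 [ 0.4552  0.0149  0.1026]
 [ 0.4524 -0.0025  0.1009]
 [ 0.4525 -0.0199  0.0992]
 [ 0.4498 -0.0374  0.1003]
 [ 0.4499 -0.0548  0.1021]
 [ 0.45   -0.0723  0.1003]
 [ 0.4472 -0.0897  0.1013]
 [ 0.4473 -0.1071  0.1022]
 [ 0.4445 -0.1245  0.1038]
 [ 0.4446 -0.1424  0.0991]
 [ 0.5294 -0.1599  0.0987]]
```

View pics/rim.png

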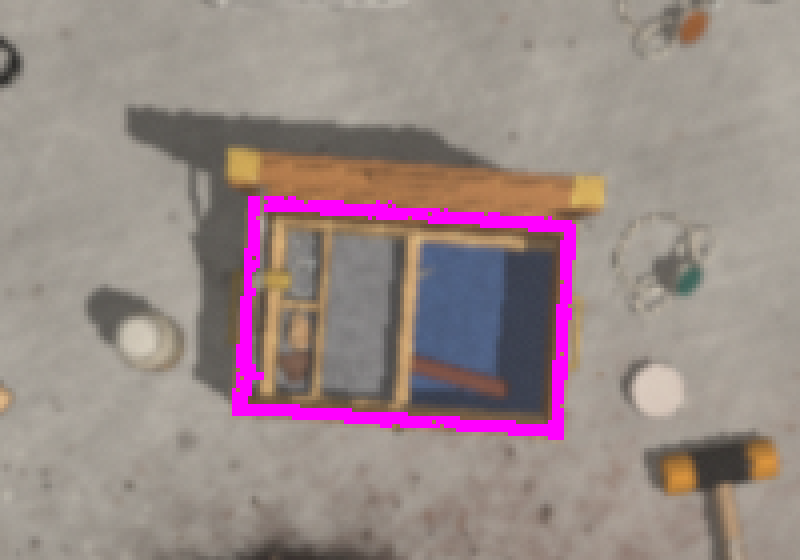

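```bash
cat >> fit.py <<'E'
def tolocal(P,q):
    x,y,a=q; d=P[:,:2]-[x,y]; return np.c_[d@[np.cos(a),np.sin(a)], d@[-np.sin(a),np.cos(a)], P[:,2]]
def toworld(L,q):
    x,y,a=q; L=np.atleast_2d(L).astype(float); return np.c_[x+np.cos(a)*L[:,0]-np.sin(a)*L[:,1], y+np.sin(a)*L[:,0]+np.cos(a)*L[:,1], L[:,2]]
def rectres(L,hx,hy):
    dx=abs(L[:,0])-hx; dy=abs(L[:,1])-hy
    return np.where((dx<=0)&(dy<=0), np.maximum(dx,dy), np.hypot(np.maximum(dx,0),np.maximum(dy,0)))
E
python3 - <<'E'
from fit import *
for n in ['top','scene']:
    c=cam(n)
    P,m=cloud(c)
    z0=0.1
    sel=m&(abs(P[...,2]-z0)<0.006)&(P[...,0]>0.4)&(P[...,0]<0.6)&(P[...,1]>-.175)&(P[...,1]<.1)
    pts=P[sel]
    r=least_squares(lambda q: rectres(tolocal(pts,q),.0755,.1155),[.53,-.037,-.057],loss='soft_l1',f_scale=.003)
    print(n,len(pts),r.x, np.median(abs(r.fun)))
    L=tolocal(pts,r.x)
    for nm,k in [('front',(L[:,0]<-.06)&(abs(L[:,1])<.1)),('left',(L[:,1]>.1)&(abs(L[:,0])<.06)),('right',(L[:,1]<-.1)&(abs(L[:,0])<.06))]:
        print(nm,k.sum(),np.percentile(L[k],[3,97],axis=0),np.median(L[k,2]))
    q=r.x
    # till top
    Lp=tolocal(P.reshape(-1,3),q).reshape(400,640,3)
    k=m&(abs(Lp[...,2]-.077)<.005)&(abs(Lp[...,0])<.07)&(abs(Lp[...,1])<.11)
    print('till top n',k.sum())
    LL=Lp[k]; h=np.histogram(LL[:,1],bins=np.arange(-.11,.112,.004)); print(np.c_[h[1][:-1],h[0]][h[0]>3].T)
    # knuckle
    k=m&(Lp[...,2]>.12)&(abs(Lp[...,1]-.105)<.025)&(abs(Lp[...,0]-.017)<.02)
    print('knuckle',k.sum(),Lp[k].mean(0) if k.sum() else '', )
    for t in ['knuckle','till','till_pocket','lid_edge','hinge_line']:
        for d in manip.tip_of(n,t)[:2]: 
            w=px(c,d['centre'],r=1); print(t,d['conf'],d['centre'],tolocal(w[None],q))
    im=c['img'].copy()
    for L0,col in [([[-.08,-.12,.1],[-.08,.12,.1],[.08,.12,.1],[.08,-.12,.1]],(255,0,255)),([[-.071,-.111,.1],[-.071,.111,.1],[.071,.111,.1],[.071,-.111,.1]],(0,255,255)),([[.007,.095,.143],[.007,.115,.143],[.027,.115,.143],[.027,.095,.143]],(255,0,0)),([[-.08,-.12,0],[-.08,.12,0],[.08,.12,0],[.08,-.12,0]],(0,255,0))]:
        L0=np.array(L0)
        uv=proj(c,toworld(L0,q)); uv=(uv+.5)*4
        if n=='top': off=np.array([210,130])*4
        else: off=np.array([230,130])*4
        if col==(255,0,255) and 'big' not in dir() or False: pass
        if 'B' not in globals() or B[0]!=n: B=(n,cv2.resize(im,None,fx=4,fy=4,interpolation=cv2.INTER_CUBIC))
        cv2.polylines(B[1],[np.round(uv).astype(int)],True,col,1)
    cv2.imwrite(f'pics/ov_{n}.png',B[1][off[1]:off[1]+600,off[0]:off[0]+800,::-1])
E
```

```text
top 637 [ 0.529  -0.0395 -0.0696] 0.0023883761300364514
front 213 [[-0.0792 -0.0938  0.0963]
 [-0.0705  0.0934  0.1046]] 0.10048826325897298
left 137 [[-0.0565  0.1073  0.0966]
 [ 0.0551  0.1202  0.1052]] 0.10058430839807309
right 136 [[-0.0561 -0.1197  0.0964]
 [ 0.0562 -0.1107  0.1044]] 0.1007591027019974
till top n 414
[[-0.006 -0.002  0.002  0.006  0.01   0.014  0.018  0.022  0.026  0.03
   0.034  0.038  0.042  0.046  0.05   0.054  0.058  0.062  0.066  0.07
   0.074  0.078  0.082  0.086  0.09   0.094  0.098  0.102]
 [59.    62.    16.     7.     5.     5.     6.     6.     4.     5.
   6.     4.     6.     7.     5.     6.    15.    30.     4.     6.
   7.     5.     7.     8.     4.    42.    51.    24.   ]]
knuckle 60 [0.0161 0.0974 0.1492]
knuckle 0.45 [278.8, 199.0] [[0.0172 0.0918 0.1507]]
till 0.91 [295.4, 211.0] [[-0.007   0.0467  0.0496]]
till_pocket 0.93 [300.6, 206.8] [[0.007  0.032  0.0497]]
lid_edge 0.88 [312.8, 171.4] [[0.0853 0.0024 0.2606]]
hinge_line 0.83 [314.2, 181.3] [[ 0.0802 -0.0032  0.1101]]
scene 969 [ 0.5257 -0.0432 -0.068 ] 0.0023655970314861857
front 351 [[-0.0791 -0.0936  0.0944]
 [-0.0688  0.0922  0.1014]] 0.09885199797316824
left 151 [[-0.0577  0.107   0.0946]
 [ 0.0557  0.1214  0.1023]] 0.09870879074967631
right 187 [[-0.057  -0.1187  0.0946]
 [ 0.0536 -0.1092  0.1011]] 0.09900584773700571
till top n 355
[[-0.006 -0.002  0.002  0.01   0.018  0.026  0.038  0.046  0.054  0.062
   0.066  0.078  0.094  0.098  0.102]
 [64.    50.    28.     4.     4.     4.     4.     4.     6.     7.
   5.     4.    59.    46.    31.   ]]
knuckle 106 [0.0157 0.1002 0.1441]
knuckle 0.62 [288.4, 199.5] [[0.0169 0.0922 0.1496]]
till 0.6 [300.4, 239.8] [[0.0014 0.0503 0.0499]]
till_pocket 0.7 [308.0, 242.0] [[0.0055 0.0297 0.0493]]
lid_edge 0.9 [336.7, 157.8] [[ 0.078  -0.0091  0.2678]]
lid_edge 0.41 [300.7, 242.7] [[-0.0074  0.0429  0.0503]]
hinge_line 0.59 [332.1, 210.0] [[0.0852 0.0086 0.1076]]
```

View pics/ov_top.png

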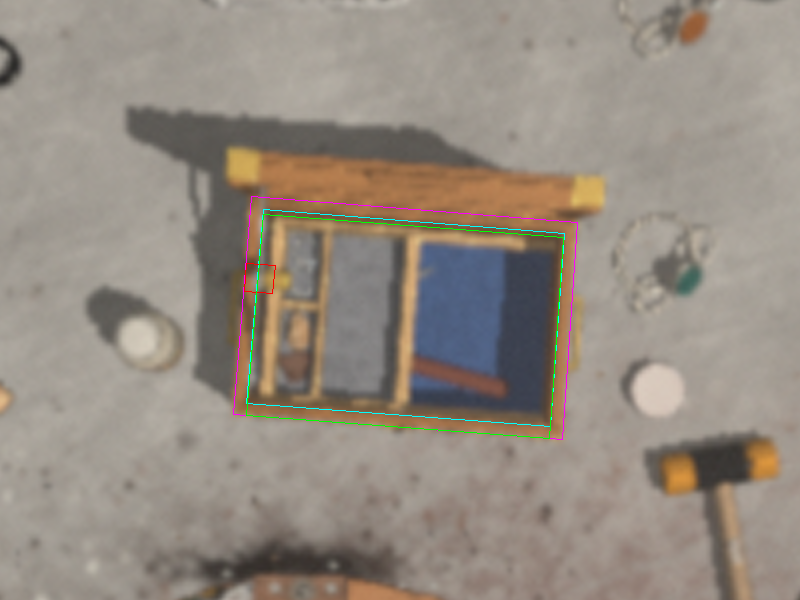

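View pics/ov_scene.png

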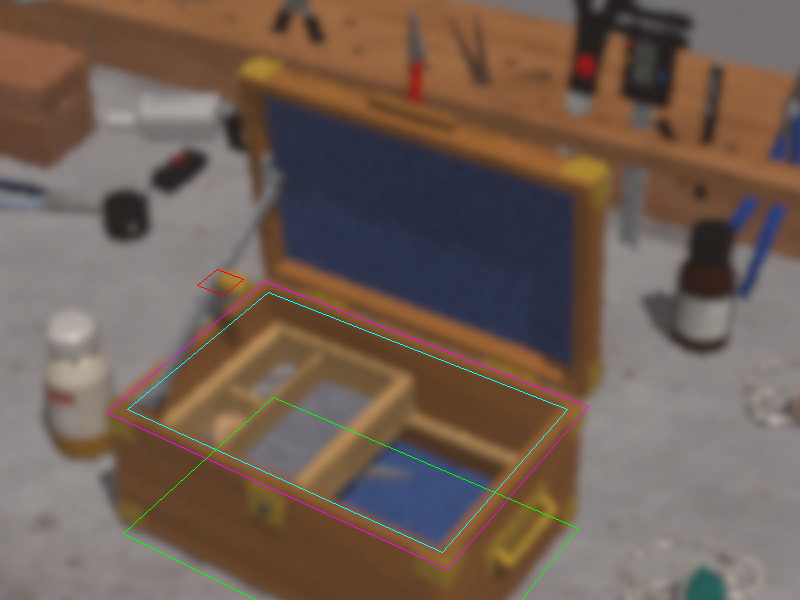

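```bash
python3 - <<'E'
from fit import *
c=cam('top'); P,m=cloud(c)
k=m&(P[...,2]>.12)
H,xe,ye=np.histogram2d(P[k][:,0],P[k][:,1],bins=[np.arange(-.1,1,.05),np.arange(-.4,.85,.05)])
Z=np.zeros_like(H)
ix=np.digitize(P[k][:,0],xe)-1; iy=np.digitize(P[k][:,1],ye)-1
for i,j,z in zip(ix,iy,P[k][:,2]):
    if 0<=i<Z.shape[0] and 0<=j<Z.shape[1]: Z[i,j]=max(Z[i,j],z)
print('cols y',ye[:-1])
for i in range(Z.shape[0]-1,-1,-1): print('%.2f'%xe[i],' '.join('%3d'%(z*1000) for z in Z[i][::-1]))
E
```

```text
cols y [-0.4  -0.35 -0.3  -0.25 -0.2  -0.15 -0.1  -0.05 -0.    0.05  0.1   0.15
  0.2   0.25  0.3   0.35  0.4   0.45  0.5   0.55  0.6   0.65  0.7   0.75]
0.90 183 182 182 183 227 303 305 302 300 252 246 131 133 131 132 131 130 293 130 132 131 221 222 245
0.85 182 182 183 185 200 302 305 303 299 249 132 201 144 131 187 189 298 292 220 213 228 220 222 243
0.80 181 183 182 182 188   0 303 303   0 126 123 124   0   0 130 120 121 121 123   0   0 120 122 124
0.75 182 181 182 185 189   0   0   0   0   0   0   0   0   0   0   0   0   0   0   0   0   0 121   0
0.70 181 181 181 180 188   0   0   0   0   0   0   0   0   0   0   0   0   0   0   0   0   0   0   0
0.65 181 183 181 181   0   0 584 401 392   0   0   0   0   0   0   0   0   0   0   0   0   0   0   0
0.60 181 182 181 181 187   0 480 477 422   0   0   0   0   0 268 267 273 273 267 266   0   0   0   0
0.55 182 183 183 182 191   0 451 442 422   0   0   0   0   0 176 262 263 263 264 267   0   0   0   0
0.50 182 181 183 181 190   0   0 391 387   0   0   0   0   0 154 152   0   0   0   0   0   0   0   0
0.45 182 181 182 184 189   0   0   0 
[... 476 characters left out ...]
   0   0   0   0   0 135 129 183 133   0   0   0   0   0   0   0   0   0   0   0   0   0   0
0.15   0   0   0 354 553 604 144 133 180 135   0   0   0   0   0   0   0   0   0   0   0   0   0   0
0.10   0   0   0 261 269 593 353 132 153   0   0   0   0   0   0 277 290   0   0   0   0   0   0   0
0.05   0   0   0   0   0 133 135 131   0   0   0   0   0   0   0 310 309 289   0   0   0   0   0   0
0.00   0   0   0   0   0   0   0   0   0   0   0   0   0   0 253 276   0 273   0   0   0   0   0   0
-0.05   0   0   0   0   0   0   0   0   0   0   0   0   0   0   0   0   0   0   0   0   0   0   0   0
-0.10   0   0   0   0   0   0   0   0   0   0   0   0   0   0   0   0   0   0   0   0   0   0   0   0
```

View pics/top0.png

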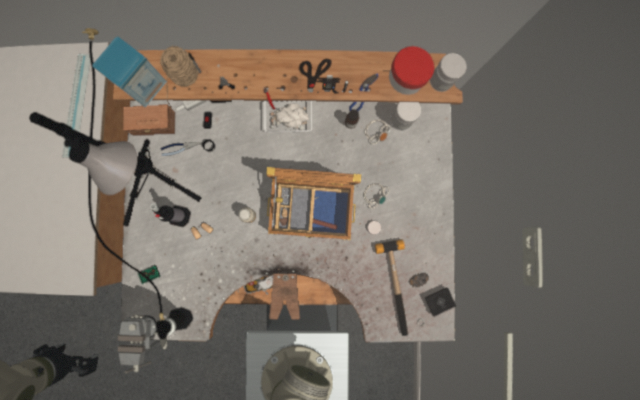

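```bash
cat > mv.py <<'E'
from fit import *
from scipy.spatial.transform import Rotation as R
Q=np.array([.5273,-.0414,-.069])
def Rl(tilt=0):
    # tool down in chest frame: x=chest x, y=-z, z=chest y ; tilt: tip swings rearward(+x)
    B=np.array([[1,0,0],[0,0,1],[0,-1,0]],float)
    # columns x=(1,0,0), y=(0,0,-1), z=(0,1,0)
    return R.from_euler('z',Q[2]).as_matrix()@R.from_euler('y',-tilt).as_matrix()@B
def row(world,Rt,s=None):
    s=s or manip.observe(); R0=np.array(s['ee_rot'])
    t=R0.T@(np.array(world)-s['position'])*100
    return np.r_[R.from_matrix(R0.T@Rt).as_rotvec(),t].round(3)
def show():
    s=manip.observe(); L=tolocal(np.array(s['position'])[None],Q)[0]
    print('t',round(s['time_s'],2),'pos',s['position'],'loc',L,'F',s['ft_force'],'g',s['gripper_width']); print('q',s['joint_pos'])
    return s
E
python3 - <<'E'
from mv import *
s=show()
print(Rl())
print(row([.40,.15,.24],Rl(),s)); 
w=toworld([0,.0325,.2],Q)[0]; print(w,row(w,Rl(),s))
E
```

```text
t 2.35 pos [0.1427 0.557  0.2313] loc [-0.4249  0.5705  0.2313] F [0.1953 0.2129 0.2226] g 0.08571607416554397
q [ 1.1804  0.3132  0.0461  1.3036 -0.      1.4312]
[[ 0.9976  0.      0.0689]
 [-0.0689  0.      0.9976]
 [ 0.     -1.      0.    ]]
[ -0.     -0.182   0.     35.024  -0.869 -33.044]
[ 0.5295 -0.009   0.2   ] [ -0.     -0.182   0.     51.519   3.131 -45.23 ]
```

>>> carry_out([
  [0,-0.09,0,3,-0.5,-2.8,0],
  [0,-0.182,0,6,-0.9,-5.6,0],
  [0,-0.182,0,9,-0.9,-8.5,0],
  [0,-0.182,0,12,-0.9,-11.3,0],
  [0,-0.182,0,15,-0.9,-14.2,0],
  [0,-0.182,0,18,-0.9,-17,0],
  [0,-0.182,0,21,-0.9,-19.8,0],
  [0,-0.182,0,24,-0.9,-22.6,0],
  [0,-0.182,0,27,-0.9,-25.4,0],
  [0,-0.182,0,30,-0.9,-28.3,0],
  [0,-0.182,0,33,-0.9,-31.1,0],
  [0,-0.182,0,35,-0.9,-33,0],
  [0,-0.182,0,38,0,-35.3,0],
  [0,-0.182,0,41,0,-37.6,0],
  [0,-0.182,0,44,0,-39.8,0],
  [0,-0.182,0,47,0,-42,0],
  [0,-0.182,0,49.5,1,-43.8,0],
  [0,-0.182,0,51.5,2,-45.2,0],
  [0,-0.182,0,51.5,2,-45.2,0],
  [0,-0.182,0,51.5,2,-45.2,0],
])

```text
time_s: 4.02
position: [0.5294, -0.0096, 0.2103]
ee_rot: [[0.997, -0.002, 0.071], [-0.071, 0.001, 0.997], [-0.002, -1.0, 0.001]]
ft_force: [-0.2, -0.1, -0.9]
gripper_width: -0.0002
```

```bash
python3 - <<'E'
from mv import *
s=show()
print(row(toworld([0,.0325,.2],Q)[0],Rl(),s))
c=cam('wrist','w1.png'); c=cam('scene','s1.png')
E
```

```text
t 4.02 pos [ 0.5294 -0.0096  0.2103] loc [-0.0001  0.0319  0.2103] F [-0.1799 -0.1101 -0.8648] g -0.00016148969370347965
q [-0.1699  0.234  -0.1121  1.2269  0.0003 -0.0988]
[-0.001 -0.002 -0.002  0.017  1.028  0.058]
```

View pics/w1.png

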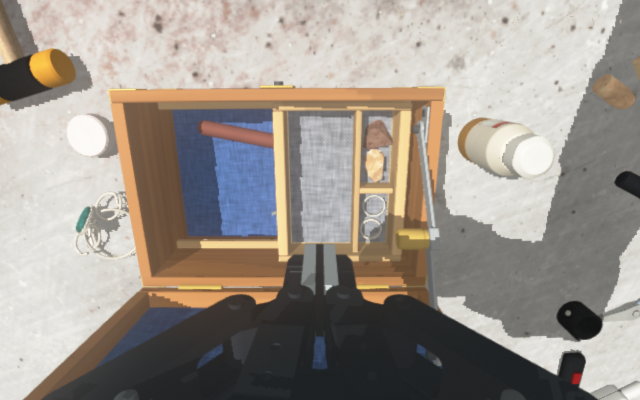

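View pics/s1.png

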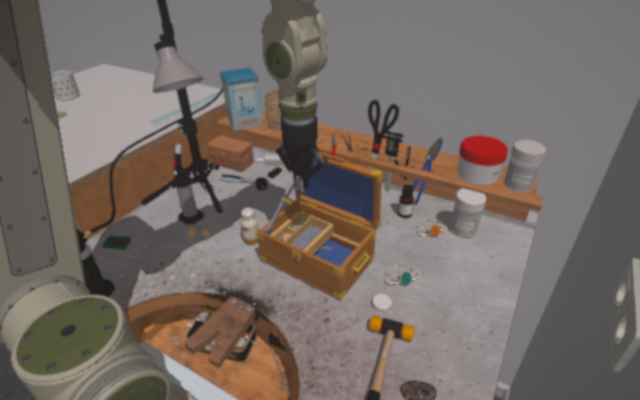

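```bash
python3 - <<'E'
from mv import *
s=show()
c=cam('wrist'); P,m=cloud(c)
T=(P-s['position'])@np.array(s['ee_rot'])*1000
k=m&(T[...,1]<5)&(T[...,1]>-150)&(np.abs(T[...,2])<80)&(abs(T[...,0])<45)&(np.mgrid[0:400,0:640][0]>240)
for y in range(0,-150,-8):
    kk=k&(T[...,1]<=y)&(T[...,1]>y-8)
    if kk.sum()>3: print(y-4,kk.sum(),'z',T[kk][:,2].min().round(),T[kk][:,2].max().round(),'x',T[kk][:,0].min().round(),T[kk][:,0].max().round())
# fine chest measure with wrist
L=tolocal(P.reshape(-1,3),Q).reshape(400,640,3)
kk=m&(abs(L[...,2]-.1)<.005)&(abs(L[...,0])<.06)&(abs(L[...,1])>.1)&(abs(L[...,1])<.13)
for sgn in (1,-1):
    a=L[kk&(sgn*L[...,1]>0)]; print(sgn,len(a),np.percentile(a,[3,97],axis=0))
kk=m&(abs(L[...,2]-.1)<.005)&(L[...,0]<-.06)&(L[...,0]>-.09)&(abs(L[...,1])<.1); a=L[kk]; print('front',np.percentile(a,[3,97],axis=0))
for lo,hi in [(-.02,.02),(.08,.115)]:
    kk=m&(abs(L[...,2]-.077)<.004)&(L[...,0]<.0)&(L[...,0]>-.06)&(L[...,1]>lo)&(L[...,1]<hi); a=L[kk]; print('till',len(a),np.percentile(a,[3,97],axis=0))
kk=m&(L[...,2]>.128)&(L[...,2]<.16)&(L[...,1]>.07)&(L[...,1]<.12)&(abs(L[...,0]-.017)<.015); a=L[kk]; print('knuckle',len(a),np.percentile(a,[2,50,98],axis=0) if len(a) else '')
for t in ['knuckle','till_pocket','hinge_line']:
    for d in manip.tip_of('wrist',t)[:1]: print(t,d,tolocal(px(c,d['centre'],r=1)[None],Q))
E
```

```text
t 4.12 pos [ 0.5288 -0.0082  0.2114] loc [-0.0008  0.0333  0.2114] F [0.0236 0.4506 0.0977] g 0.0002204737296645986
q [-0.1675  0.2314 -0.1127  1.2275  0.0003 -0.0988]
-4 218 z -12.0 13.0 x -12.0 -7.0
-12 562 z -14.0 14.0 x -12.0 -6.0
-20 647 z -14.0 14.0 x -12.0 -6.0
-28 708 z -14.0 14.0 x -12.0 -6.0
-36 972 z -17.0 16.0 x -13.0 11.0
-44 1996 z -32.0 33.0 x -15.0 13.0
-52 5369 z -39.0 39.0 x -15.0 12.0
-60 5597 z -45.0 45.0 x -17.0 10.0
-68 6850 z -52.0 51.0 x -19.0 9.0
-76 9432 z -58.0 58.0 x -19.0 2.0
-84 7953 z -62.0 62.0 x -19.0 -6.0
-92 616 z -19.0 18.0 x -20.0 -16.0
1 1461 [[-0.058   0.1057  0.096 ]
 [ 0.0557  0.1202  0.1021]]
-1 2153 [[-0.0569 -0.1189  0.0956]
 [ 0.0558 -0.1095  0.1006]]
front [[-0.0774 -0.0941  0.098 ]
 [-0.069   0.094   0.1008]]
till 835 [[-0.0584 -0.005   0.0745]
 [-0.0018  0.0035  0.0776]]
till 924 [[-0.0581  0.0957  0.0738]
 [-0.0015  0.1117  0.0789]]
knuckle 1140 [[0.0041 0.0837 0.1325]
 [0.016  0.1002 0.1482]
 [0.0304 0.1081 0.1549]]
knuckle {'centre': [410.0, 241.9], 'conf': 0.57} [[0.0177 0.0921 0.1495]]
till_pocket {'centre': [318.1, 178.8], 'conf': 0.74} [[0.0015 0.032  0.0485]]
hinge_line {'centre': [282.8, 286.1], 'conf': 0.76} [[-0.0069  0.0195  0.2412]]
```

```bash
cat >> mv.py <<'E'
def Rx(tilt=0):
    # tool x=chest y, y=-z, z=-chest x
    B=np.array([[0,0,-1],[1,0,0],[0,-1,0]],float)
    return R.from_euler('z',Q[2]).as_matrix()@R.from_euler('y',-tilt).as_matrix()@B
E
python3 - <<'E'
from mv import *
s=show(); 
print(Rx(),Rx(.6)[:,1])
for L in [[-.004,.030,.21],[-.004,.030,.06]]: print(row(toworld(L,Q)[0],Rx(),s))
E
```

```text
t 4.32 pos [ 0.5291 -0.0077  0.212 ] loc [-0.0005  0.0338  0.212 ] F [ 0.1443 -0.8846 -0.5472] g -0.00021473639288698568
q [-0.1664  0.2302 -0.1127  1.227   0.0002 -0.0991]
[[ 0.0689  0.     -0.9976]
 [ 0.9976  0.      0.0689]
 [ 0.     -1.      0.    ]] [ 0.5633 -0.0389 -0.8253]
[ 0.001 -1.569  0.001 -0.35   0.202 -0.378]
[ 0.001 -1.569  0.001 -0.365 15.202 -0.379]
```

>>> carry_out([
  [0,-0.12,0,-0.1,0,-0.1,0],
  [0,-0.24,0,-0.35,0,-0.35,0],
  [0,-0.36,0,-0.35,0,-0.35,0],
  [0,-0.48,0,-0.35,0,-0.35,0],
  [0,-0.6,0,-0.35,0,-0.35,0],
  [0,-0.72,0,-0.35,0,-0.35,0],
  [0,-0.84,0,-0.35,0,-0.35,0],
  [0,-0.96,0,-0.35,0,-0.35,0],
  [0,-1.08,0,-0.35,0,-0.35,0],
  [0,-1.2,0,-0.35,1,-0.35,0],
  [0,-1.32,0,-0.35,2,-0.35,0],
  [0,-1.44,0,-0.35,4,-0.35,0],
  [0,-1.569,0,-0.35,6,-0.35,0],
  [0,-1.569,0,-0.35,8,-0.35,0],
  [0,-1.569,0,-0.35,9,-0.35,0],
  [0,-1.569,0,-0.35,9,-0.35,0],
])

```text
time_s: 5.65
position: [0.5236, -0.0101, 0.1202]
ee_rot: [[0.069, -0.003, -0.998], [0.998, 0.001, 0.069], [0.0, -1.0, 0.003]]
ft_force: [-0.5, 0.5, 0.5]
gripper_width: 0.0003
```

```bash
python3 - <<'E'
from mv import *
s=show(); c=cam('wrist','w2.png')
for L in [[-.004,.030,.06],[-.004,.016,.06],[-.004,-.090,.06]]: print(row(toworld(L,Q)[0],Rx(),s))
E
```

```text
t 5.65 pos [ 0.5236 -0.0101  0.1202] loc [-0.0059  0.031   0.1202] F [-0.5235  0.4713  0.4952] g 0.0002763930866792058
q [-0.1727  0.2785 -0.2827  1.0125  0.0002 -1.6746]
[-0.003  0.     0.    -0.103  6.015 -0.203]
[-0.003  0.     0.    -1.503  6.014 -0.203]
[ -0.003   0.      0.    -12.103   6.009  -0.202]
```

View pics/w2.png

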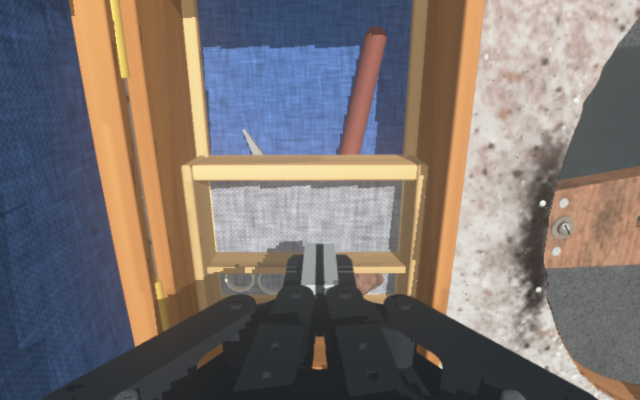

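>>> carry_out([
  [0,0,0,-0.1,1.5,-0.2,0],
  [0,0,0,-0.1,3,-0.2,0],
  [0,0,0,-0.1,4.5,-0.2,0],
  [0,0,0,-0.1,5.5,-0.2,0],
  [0,0,0,-0.1,6,-0.2,0],
  [0,0,0,-0.6,6,-0.2,0],
  [0,0,0,-1.1,6,-0.2,0],
  [0,0,0,-1.5,6,-0.2,0],
  [0,0,0,-1.9,6,-0.2,0],
  [0,0,0,-2.3,6,-0.2,0],
  [0,0,0,-2.8,6,-0.2,0],
  [0,0,0,-3.4,6,-0.2,0],
  [0,0,0,-4,6,-0.2,0],
  [0,0,0,-4.6,6,-0.2,0],
  [0,0,0,-5.2,6,-0.2,0],
])

```text
time_s: 6.95
position: [0.5229, -0.0629, 0.0616]
ee_rot: [[0.069, -0.001, -0.998], [0.998, 0.0, 0.069], [0.0, -1.0, 0.001]]
ft_force: [-0.1, 4.8, 3.2]
gripper_width: -0.0002
```

```bash
python3 - <<'E'
from mv import *
s=show(); c=cam('wrist','w3.png')
print(row(toworld([-.004,-.090,.06],Q)[0],Rx(),s))
E
```

```text
t 6.95 pos [ 0.5229 -0.0629  0.0616] loc [-0.0029 -0.0217  0.0616] F [-0.0688  4.796   3.1519] g -0.00023504125426886772
q [-0.2723  0.3366 -0.3605  0.8746  0.0003 -1.7742]
[-0.001  0.     0.    -6.826  0.162  0.109]
```

View pics/w3.png

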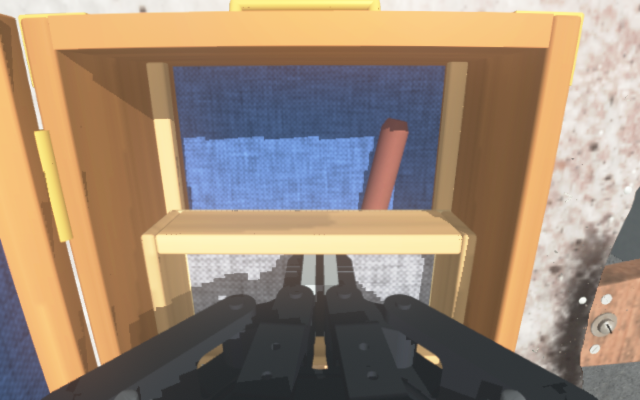

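>>> carry_out([
  [0,0,0,-0.6,0,0,0],
  [0,0,0,-1.2,0,0,0],
  [0,0,0,-1.8,0,0,0],
  [0,0,0,-2.4,0,0,0],
  [0,0,0,-3,0,0,0],
  [0,0,0,-3.6,0,0,0],
  [0,0,0,-4.2,0,0,0],
  [0,0,0,-4.8,0,0,0],
  [0,0,0,-5.4,0,0,0],
  [0,0,0,-5.8,0,0,0],
  [0,0,0,-6.2,0,0,0],
  [0,0,0,-6.4,0,0,0],
  [0,0,0,-6.6,0,0,0],
  [0,0,0,-6.8,0,0,0],
])

```text
time_s: 8.17
position: [0.5179, -0.131, 0.0614]
ee_rot: [[0.069, -0.001, -0.998], [0.998, 0.002, 0.069], [0.002, -1.0, 0.001]]
ft_force: [1.6, 9.8, 1.8]
gripper_width: -0.0
```

```bash
python3 - <<'E'
from mv import *
s=show(); c=cam('wrist','w4.png')
P,m=cloud(c); L=tolocal(P.reshape(-1,3),Q).reshape(400,640,3)
kk=m&(abs(L[...,2]-.077)<.004)&(abs(L[...,0])<.055)&(L[...,1]<-.08); a=L[kk]; print(len(a),np.percentile(a,[3,50,97],axis=0))
kk=m&(abs(L[...,2]-.1)<.004)&(abs(L[...,0])<.055)&(L[...,1]<-.095)&(L[...,1]>-.13); a=L[kk]; print('rim',len(a),np.percentile(a,[3,50,97],axis=0))
E
```

```text
t 8.17 pos [ 0.5179 -0.131   0.0614] loc [-0.0032 -0.09    0.0614] F [1.5804 9.7817 1.7555] g -2.438356590675145e-05
q [-0.3987  0.3502 -0.3408  0.8816  0.0012 -1.9001]
2212 [[-0.0512 -0.1197  0.0734]
 [ 0.0003 -0.1192  0.0774]
 [ 0.0513 -0.097   0.0808]]
rim 10019 [[-0.0514 -0.1194  0.0967]
 [-0.0015 -0.1151  0.0993]
 [ 0.0512 -0.1007  0.101 ]]
```

View pics/w4.png

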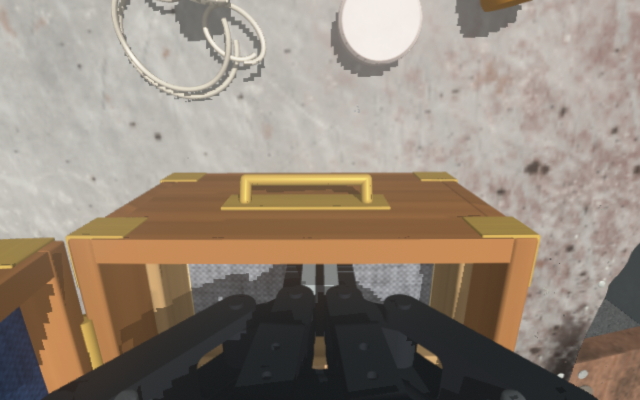

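>>> carry_out([
  [0,0,0,-0.2,0,0,0],
  [0,0,0,-0.3,0,0,0],
  [0,0,0,-0.3,0,0,0],
])

```text
time_s: 8.47
position: [0.5179, -0.1309, 0.0615]
ee_rot: [[0.067, -0.0, -0.998], [0.998, 0.008, 0.067], [0.008, -1.0, 0.001]]
ft_force: [1.5, 12.8, 2.7]
gripper_width: 0.0001
```

>>> carry_out([
  [0,0,0,0.3,0,0,0],
  [0,0,0,0.7,0,0,0],
  [0,0,0,1.2,-0.2,0,0],
  [0,0,0,1.4,-1.5,0,0],
  [0,0,0,1.4,-4,0,0],
  [0,0,0,1.4,-7,0.5,0],
  [0,0,0,1.4,-10,1,0],
  [0,0,0,1.4,-13,2,0],
  [0,0,0,2,-15,5,0],
  [0,0,0,4,-15,8,0],
  [0,0,0,6,-15,9,0],
  [0,0,0,8,-15,9,0],
  [0,0,0,8,-15,9,0],
])

```text
time_s: 9.55
position: [0.4326, -0.0442, 0.213]
ee_rot: [[0.065, 0.001, -0.998], [0.998, 0.008, 0.065], [0.008, -1.0, -0.0]]
ft_force: [-1.2, -1.2, -0.5]
gripper_width: 0.0001
```

```bash
python3 - <<'E'
from mv import *
s=show(); c=cam('wrist','w5.png'); c=cam('scene','s5.png'); 
a=c['img'][100:340,180:480]; cv2.imwrite('pics/s5c.png',cv2.resize(a[:,:,::-1],None,fx=2.5,fy=2.5,interpolation=cv2.INTER_CUBIC))
P,m=cloud(c)
Q2=[.5257,-.0432,-.068]
L=tolocal(P.reshape(-1,3),Q2).reshape(400,640,3)
kk=m&(abs(L[...,2]-.076)<.004)&(abs(L[...,0])<.06)&(abs(L[...,1])<.107); LL=L[kk]; h=np.histogram(LL[:,1],bins=np.arange(-.112,.112,.004)); print(np.c_[h[1][:-1],h[0]][h[0]>3].T)
E
```

```text
t 9.55 pos [ 0.4326 -0.0442  0.213 ] loc [-0.0943 -0.0093  0.213 ] F [-1.245  -1.1613 -0.5185] g 9.404342389451164e-05
q [-0.2925  0.05   -0.3228  1.1994  0.0081 -1.7981]
[[-0.012 -0.008 -0.004]
 [20.    59.    45.   ]]
```

View pics/w5.png

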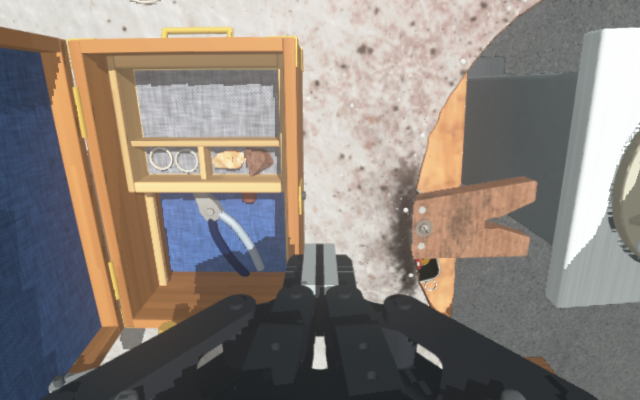

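View pics/s5c.png

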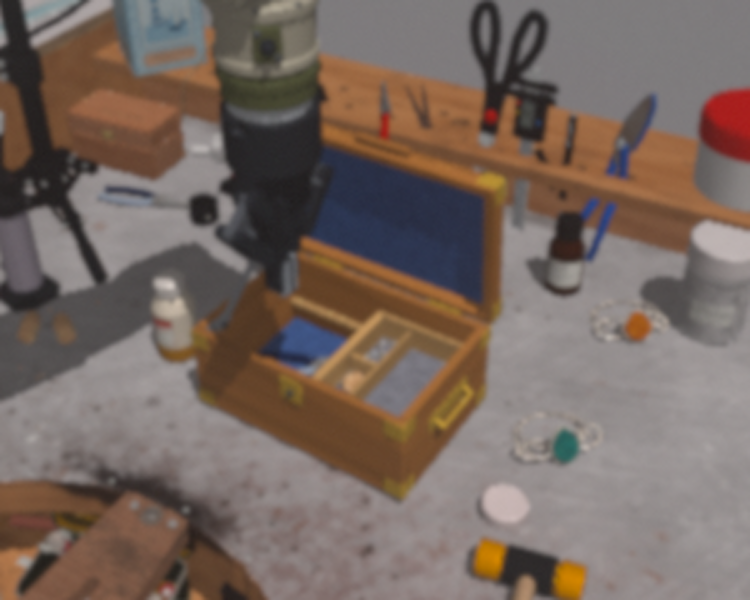

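```bash
python3 - <<'E'
from mv import *
s=show()
d=np.array([.574,0,-.819]); k=np.array([.017,.094,.143])
for o in (-.04,-.007,.018): print(row(toworld(k+o*d,Q)[0],Rx(.61),s))
E
```

```text
t 9.65 pos [ 0.4336 -0.0461  0.2127] loc [-0.0931 -0.0112  0.2127] F [-0.5646  0.135  -0.2525] g 6.704539018161855e-05
q [-0.2953  0.0525 -0.321   1.1984  0.0069 -1.8005]
[-0.609  0.001  0.008 10.46   3.767 -8.751]
[ -0.609   0.001   0.008  10.435   6.47  -10.644]
[ -0.609   0.001   0.008  10.416   8.519 -12.078]
```

>>> carry_out([
  [-0.11,0,0,2,0,-1,0],
  [-0.22,0,0,4,0,-2,0],
  [-0.33,0,0,6,0,-3,0],
  [-0.44,0,0,8,0.5,-4.5,0],
  [-0.55,0,0.008,10,1,-6,0],
  [-0.609,0,0.008,10.46,2,-7.5,0],
  [-0.609,0,0.008,10.46,3,-8.2,0],
  [-0.609,0,0.008,10.46,3.7,-8.75,0],
  [-0.609,0,0.008,10.46,3.7,-8.75,0],
  [-0.609,0,0.008,10.46,3.7,-8.75,0],
])

```text
time_s: 10.48
position: [0.5284, 0.052, 0.1762]
ee_rot: [[0.069, 0.57, -0.819], [0.998, -0.04, 0.056], [-0.001, -0.821, -0.571]]
ft_force: [0.2, 0.6, -0.1]
gripper_width: -0.0
```

```bash
python3 - <<'E'
from mv import *
s=show()
d=np.array([.574,0,-.819]); k=np.array([.017,.094,.143])
for o in (-.007,-.002,.018,.025): print(row(toworld(k+o*d,Q)[0],Rx(.61),s))
c=cam('wrist','w6.png'); c=cam('scene','s6.png'); 
a=c['img'][120:280,210:410]; cv2.imwrite('pics/s6c.png',cv2.resize(a[:,:,::-1],None,fx=3.5,fy=3.5,interpolation=cv2.INTER_CUBIC))
E
```

```text
t 10.48 pos [0.5284 0.052  0.1762] loc [-0.0054  0.0932  0.1762] F [ 0.208   0.5787 -0.1171] g -7.392414810182852e-06
q [-0.0448 -0.1625 -0.8219  0.3034 -0.0148 -1.5513]
[-0.002  0.    -0.001  0.083  3.307  0.065]
[-0.002  0.    -0.001  0.083  3.807  0.064]
[-0.002  0.    -0.001  0.085  5.807  0.057]
[-0.002  0.    -0.001  0.086  6.507  0.055]
```

View pics/w6.png

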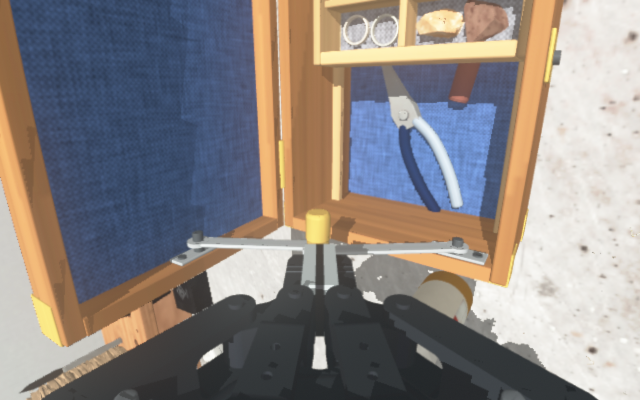

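View pics/s6c.png

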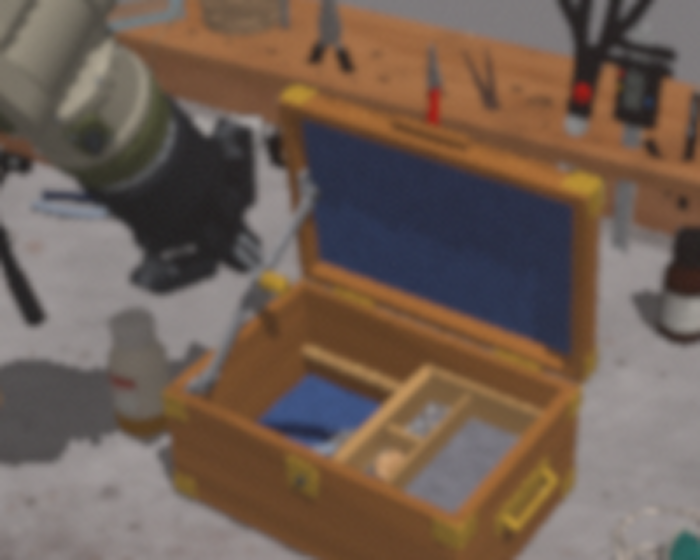

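>>> carry_out([
  [0,0,0,0.05,1,0,0],
  [0,0,0,0.05,2,0,0],
  [0,0,0,0.05,2.7,0,0],
  [0,0,0,0.05,3.1,0,0],
  [0,0,0,0.05,3.5,0,0],
  [0,0,0,0.05,3.9,0,0],
  [0,0,0,0.05,4.3,0,0],
  [0,0,0,0.05,4.7,0,0],
  [0,0,0,0.05,5.1,0,0],
  [0,0,0,0.05,5.5,0.1,0],
  [0,0,0,0.05,5.9,0.2,0],
  [0,0,0,0.05,5.9,0.2,0],
])

```text
time_s: 11.58
position: [0.5607, 0.0503, 0.1269]
ee_rot: [[0.069, 0.571, -0.818], [0.998, -0.04, 0.056], [-0.001, -0.82, -0.572]]
ft_force: [-0.4, -0.8, 0.4]
gripper_width: 0.0001
```

```bash
python3 - <<'E'
from mv import *
s=show()
c=cam('wrist','w7.png'); c=cam('scene','s7.png'); 
a=c['img'][120:280,210:410]; cv2.imwrite('pics/s7c.png',cv2.resize(a[:,:,::-1],None,fx=3.5,fy=3.5,interpolation=cv2.INTER_CUBIC))
E
```

```text
t 11.58 pos [0.5607 0.0503 0.1269] loc [0.0269 0.0938 0.1269] F [-0.3809 -0.7848  0.3827] g 5.4453853622551403e-05
q [-0.0456 -0.0247 -0.8501  0.1366 -0.0139 -1.5518]
```

View pics/w7.png

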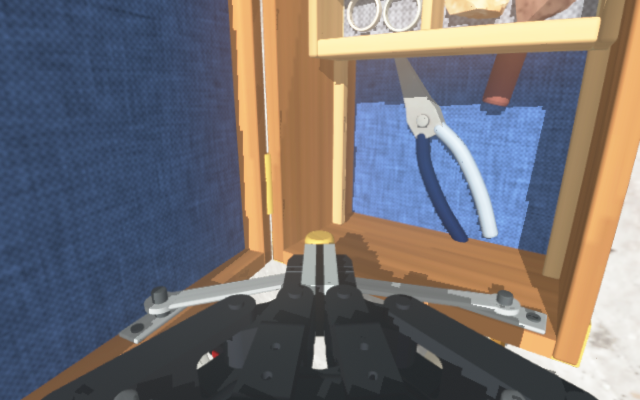

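View pics/s7c.png

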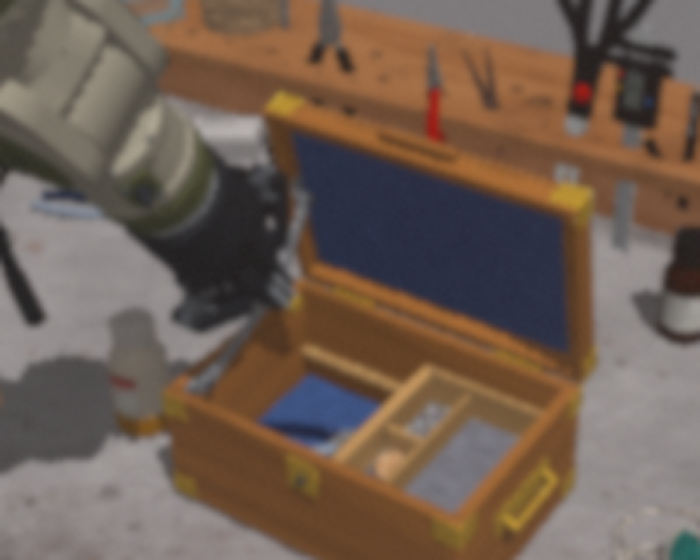

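```bash
python3 - <<'E'
from mv import *
s=show()
for L,Rt in [([.030,.094,.121],Rx(.61)),([-.02,.094,.19],Rx(.61)),([-.05,.06,.28],Rx(.3)),([-.03,.03,.32],Rx(0)),([.02,.0,.325],Rl(0))]: print(row(toworld(L,Q)[0],Rt,s))
E
```

```text
t 11.68 pos [0.5598 0.0505 0.1265] loc [0.0261 0.0939 0.1265] F [-0.3613 -0.0581 -0.1847] g -0.00018207732041765584
q [-0.0454 -0.0253 -0.8506  0.1383 -0.0137 -1.5519]
[-0.003  0.    -0.     0.007  0.673 -0.009]
[-0.003  0.    -0.     0.005 -7.846  0.159]
[  0.307   0.     -0.     -3.399 -16.948  -2.513]
[  0.607   0.     -0.     -6.401 -19.09   -6.437]
[  0.476   1.518   0.475  -9.402 -16.646 -10.827]
```

>>> carry_out([
  [0,0,0,0,0.4,0,0],
  [0,0,0,0,0.7,0,0],
  [0,0,0,0,-1,0,0],
  [0,0,0,0,-4,0.1,0],
  [0,0,0,0,-7,0.1,0],
  [0.1,0,0,-1,-10,-0.7,0],
  [0.2,0,0,-2,-13,-1.5,0],
  [0.307,0,0,-3.4,-16.5,-2.5,0],
  [0.4,0,0,-4.4,-18,-4,0],
  [0.5,0,0,-5.4,-19,-5,0],
  [0.607,0,0,-6.4,-19,-6.4,0],
  [0.607,0,0,-6.4,-19,-6.4,0],
  [0.607,0,0,-6.4,-19,-6.4,0],
])

```text
time_s: 12.77
position: [0.5029, -0.0107, 0.3169]
ee_rot: [[0.07, -0.004, -0.998], [0.998, 0.001, 0.07], [0.0, -1.0, 0.004]]
ft_force: [0.3, 1.1, -1.3]
gripper_width: 0.0001
```

```bash
python3 - <<'E'
from mv import *
s=show()
for L,Rt in [([-.03,.0,.33],Rl()),([.05,0,.32],Rl()),([.145,0,.31],Rl(0)),([.145,0,.236],Rl(0))]: print(row(toworld(L,Q)[0],Rt,s))
c=cam('wrist','w8.png'); c=cam('scene','s8.png'); 
a=c['img'][100:260,210:410]; cv2.imwrite('pics/s8c.png',cv2.resize(a[:,:,::-1],None,fx=3.5,fy=3.5,interpolation=cv2.INTER_CUBIC))
P,m=cloud(c); L=tolocal(P.reshape(-1,3),[.5257,-.0432,-.068]).reshape(400,640,3)
k=m&(abs(L[...,1])<.09)&(L[...,0]>.0)&(L[...,0]<.12)&(L[...,2]>.22)&(L[...,2]<.29); a=L[k]; print(len(a)); 
for z in np.arange(.22,.29,.005):
    b=a[abs(a[:,2]-z)<.0025]; 
    if len(b): print(z,len(b),np.percentile(b[:,0],[5,50,95]))
E
```

```text
t 12.77 pos [ 0.5029 -0.0107  0.3169] loc [-0.0264  0.029   0.3169] F [ 0.3376  1.1349 -1.2889] g 9.838193783920764e-05
q [-0.1808  0.1656  0.0621  1.4715 -0.0002 -1.6813]
[-0.003  1.569 -0.003 -2.898 -1.306  0.36 ]
[-0.003  1.569 -0.003 -2.888 -0.339 -7.644]
[ -0.003   1.569  -0.003  -2.875   0.621 -17.148]
[ -0.003   1.569  -0.003  -2.877   8.021 -17.179]
888
0.22 51 [0.0607 0.0625 0.0639]
0.225 93 [0.0595 0.0611 0.0627]
0.23 79 [0.0582 0.0601 0.0618]
0.23500000000000001 1 [0.0566 0.0566 0.0566]
0.24500000000000002 32 [0.0393 0.0408 0.0426]
0.25 118 [0.0382 0.0395 0.0419]
0.255 346 [0.0384 0.0453 0.0567]
0.26 113 [0.0426 0.0523 0.0581]
0.265 55 [0.0428 0.0455 0.0491]
```

View pics/s8c.png

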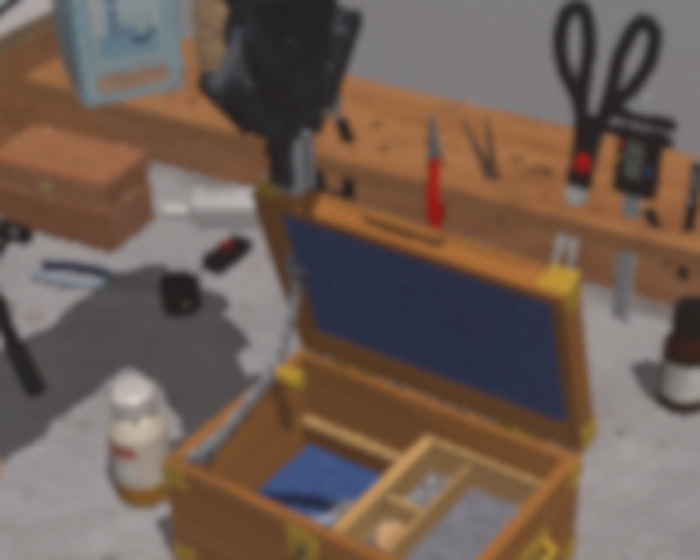

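View pics/w8.png

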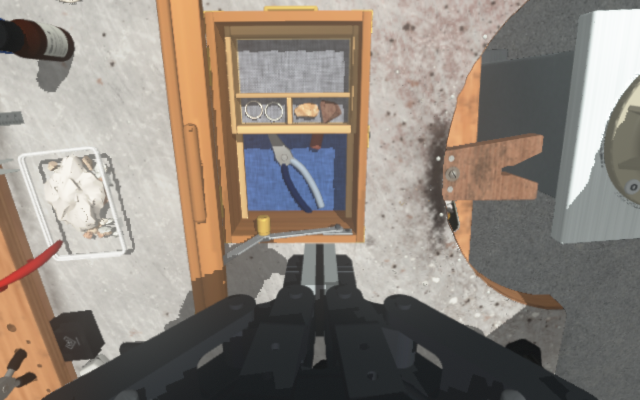

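>>> carry_out([
  [0,0.12,0,-0.5,-1.0,0,0],
  [0,0.24,0,-1,-1.0,0,0],
  [0,0.36,0,-1.5,-0.8,-1,0],
  [0,0.48,0,-2,-0.6,-2,0],
  [0,0.6,0,-2.5,-0.4,-3.5,0],
  [0,0.72,0,-2.88,-0.3,-5,0],
  [0,0.84,0,-2.88,-0.2,-6.5,0],
  [0,0.96,0,-2.88,0,-8,0],
  [0,1.08,0,-2.88,0,-9.5,0],
  [0,1.2,0,-2.88,0,-11,0],
  [0,1.32,0,-2.88,0,-12.5,0],
  [0,1.44,0,-2.88,0,-14,0],
  [0,1.569,0,-2.88,0,-15,0],
  [0,1.569,0,-2.88,0,-15,0],
  [0,1.569,0,-2.88,0,-15,0],
])

```text
time_s: 14.12
position: [0.6464, -0.0475, 0.3175]
ee_rot: [[0.998, -0.001, 0.063], [-0.063, 0.0, 0.998], [-0.001, -1.0, 0.0]]
ft_force: [0.3, 0.1, -0.2]
gripper_width: 0.0003
```

```bash
cat >> mv.py <<'E'
def face(e,s,h=.022):
    e=np.radians(e); return np.array([.08-s*np.cos(e)+h*np.sin(e),0,.1+s*np.sin(e)+h*np.cos(e)])
E
python3 - <<'E'
from mv import *
s=show()
for L,Rt in [([.123,0,.315],Rl(0)),([.118,0,.236],Rl(0)),([.078,0,.236],Rl(0))]: print(row(toworld(L,Q)[0],Rt,s))
c=cam('scene','s9.png'); 
a=c['img'][100:260,210:410]; cv2.imwrite('pics/s9c.png',cv2.resize(a[:,:,::-1],None,fx=3.5,fy=3.5,interpolation=cv2.INTER_CUBIC))
c=cam('wrist','w9.png')
P,m=cloud(c); L=tolocal(P.reshape(-1,3),Q).reshape(400,640,3)
k=m&(abs(L[...,1])<.11)&(L[...,0]>.0)&(L[...,0]<.12)&(L[...,2]>.22)&(L[...,2]<.285)&(np.mgrid[0:400,0:640][0]<230); a=L[k]; print(len(a))
for z in np.arange(.22,.29,.005):
    b=a[abs(a[:,2]-z)<.0025]; 
    if len(b): print(z,len(b),np.percentile(b[:,0],[5,50,95]))
E
```

```text
t 14.12 pos [ 0.6464 -0.0475  0.3175] loc [0.1192 0.0021 0.3175] F [ 0.2969  0.0852 -0.1753] g 0.00033507224369103985
q [-0.1972  0.471   0.4889  1.59    0.0001 -0.1338]
[-0.     0.006 -0.001  0.376  0.245 -0.21 ]
[-0.     0.006 -0.001 -0.114  8.146 -0.21 ]
[-0.     0.006 -0.001 -4.114  8.151 -0.188]
18543
0.22 196 [0.0693 0.0698 0.0707]
0.225 430 [0.0682 0.0688 0.0697]
0.23 453 [0.0665 0.0674 0.0685]
0.23500000000000001 442 [0.0653 0.0662 0.0667]
0.24000000000000002 513 [0.0639 0.0646 0.0655]
0.24500000000000002 541 [0.0625 0.0634 0.0643]
0.25 767 [0.0383 0.0617 0.0626]
0.255 9369 [0.039  0.0461 0.0601]
0.26 4337 [0.0507 0.0561 0.0593]
0.265 1495 [0.0437 0.0472 0.0506]
```

View pics/s9c.png

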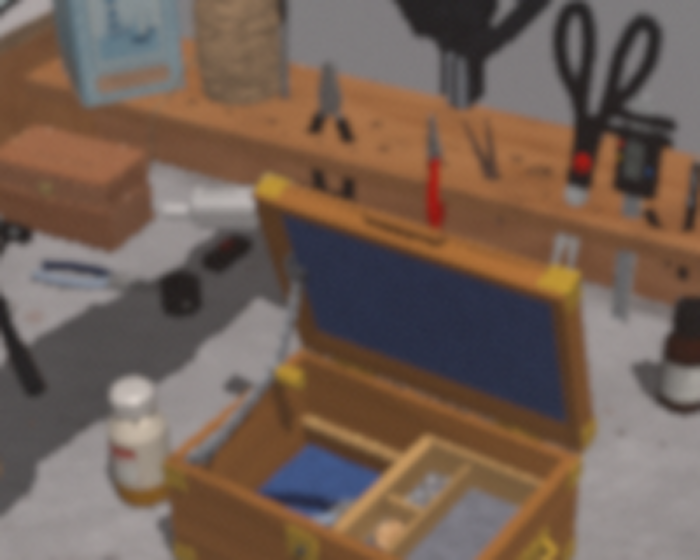

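View pics/w9.png

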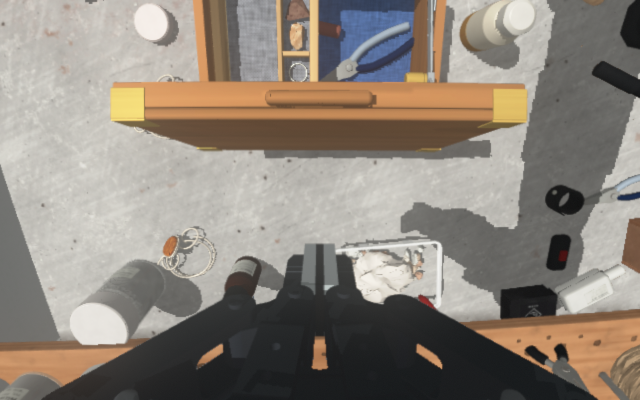

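>>> carry_out([
  [0,0,0,0,2,-0.2,0],
  [0,0.006,0,0,4,-0.2,0],
  [0,0.006,0,0,6,-0.2,0],
  [0,0.006,0,0,7.5,-0.2,0],
  [0,0.006,0,-0.5,8.15,-0.2,0],
  [0,0.006,0,-1.5,8.15,-0.2,0],
  [0,0.006,0,-2.5,8.15,-0.2,0],
  [0,0.006,0,-3.2,8.15,-0.2,0],
  [0,0.006,0,-3.6,8.15,-0.2,0],
  [0,0.006,0,-3.6,8.15,-0.2,0],
])

```text
time_s: 15.05
position: [0.6091, -0.0472, 0.2374]
ee_rot: [[0.998, -0.0, 0.069], [-0.069, 0.0, 0.998], [-0.0, -1.0, 0.0]]
ft_force: [0.3, 0.2, 0.1]
gripper_width: 0.0
```

```bash
python3 - <<'E'
from mv import *
s=show()
for e in list(range(75,-1,-3)): print(e,row(toworld(face(e,.135)+[.012,0,0],Q)[0],Rl(),s)[3:].round(2))
c=cam('wrist','w10.png')
E
```

```text
t 15.05 pos [ 0.6091 -0.0472  0.2374] loc [ 0.082  -0.0002  0.2374] F [0.3341 0.1775 0.1083] g 1.6195899234786087e-05
q [-0.2087  0.3835  0.1615  1.3488  0.0001 -0.1396]
75 [-0.37  0.13  0.02]
72 [-1.08  0.22  0.02]
69 [-1.79  0.35  0.02]
66 [-2.48  0.51  0.02]
63 [-3.17  0.71  0.02]
60 [-3.85  0.95  0.02]
57 [-4.51  1.22  0.02]
54 [-5.16  1.53  0.01]
51 [-5.79  1.86  0.01]
48 [-6.4   2.24  0.01]
45 [-6.99  2.64  0.01]
42 [-7.56  3.07  0.01]
39 [-8.11  3.54  0.01]
36 [-8.63  4.03  0.01]
33 [-9.13  4.54  0.01]
30 [-9.59  5.08  0.01]
27 [-10.03   5.65   0.01]
24 [-10.44   6.24   0.01]
21 [-10.82   6.85   0.01]
18 [-11.16   7.48   0.01]
15 [-11.47   8.12   0.01]
12 [-11.75   8.78   0.01]
9 [-11.99   9.46   0.01]
6 [-12.2   10.14   0.01]
3 [-12.37  10.84   0.01]
0 [-12.5   11.54   0.01]
```

View pics/w10.png

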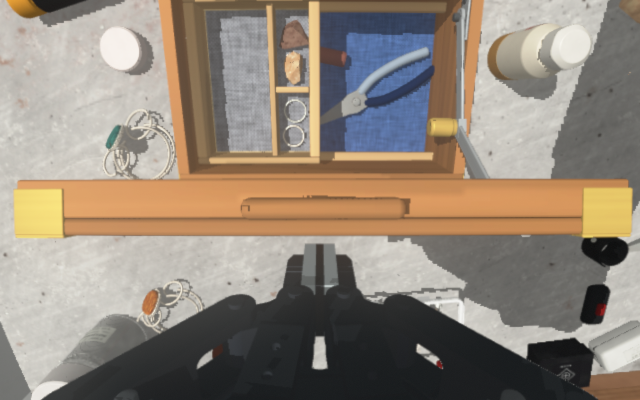

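>>> carry_out([
  [0,0,0,-0.37,0.13,0,0],
  [0,0,0,-0.73,0.17,0,0],
  [0,0,0,-1.08,0.22,0,0],
  [0,0,0,-1.44,0.28,0,0],
  [0,0,0,-1.79,0.35,0,0],
  [0,0,0,-2.14,0.43,0,0],
  [0,0,0,-2.48,0.51,0,0],
  [0,0,0,-2.83,0.61,0,0],
  [0,0,0,-3.17,0.71,0,0],
  [0,0,0,-3.51,0.83,0,0],
  [0,0,0,-3.85,0.95,0,0],
  [0,0,0,-4.18,1.08,0,0],
  [0,0,0,-4.51,1.22,0,0],
  [0,0,0,-4.84,1.37,0,0],
  [0,0,0,-5.16,1.53,0,0],
])

```text
time_s: 16.35
position: [0.5579, -0.0438, 0.2218]
ee_rot: [[0.998, 0.0, 0.069], [-0.069, -0.0, 0.998], [0.0, -1.0, -0.0]]
ft_force: [1.3, -1.3, 1.4]
gripper_width: 0.0003
```

```bash
python3 - <<'E'
from mv import *
s=show()
for e in list(range(54,23,-3)): print(e,row(toworld(face(e,.135)+[.012,0,0],Q)[0],Rl(),s).round(2))
c=cam('wrist','w11.png')
c=cam('scene','s11.png'); 
a=c['img'][100:260,210:410]; cv2.imwrite('pics/s11c.png',cv2.resize(a[:,:,::-1],None,fx=3.5,fy=3.5,interpolation=cv2.INTER_CUBIC))
E
```

```text
t 16.35 pos [ 0.5579 -0.0438  0.2218] loc [ 0.0307 -0.0003  0.2218] F [ 1.3397 -1.2568  1.3787] g 0.00031668706540184053
q [-0.2218  0.2858 -0.0148  1.27   -0.0001 -0.1524]
54 [ 0.   -0.    0.   -0.02 -0.03  0.03]
51 [ 0.   -0.    0.   -0.65  0.31  0.03]
48 [ 0.   -0.    0.   -1.27  0.68  0.03]
45 [ 0.   -0.    0.   -1.86  1.08  0.03]
42 [ 0.   -0.    0.   -2.43  1.51  0.03]
39 [ 0.   -0.    0.   -2.98  1.98  0.03]
36 [ 0.   -0.    0.   -3.5   2.47  0.03]
33 [ 0.   -0.    0.   -3.99  2.98  0.03]
30 [ 0.   -0.    0.   -4.46  3.53  0.03]
27 [ 0.   -0.    0.   -4.9   4.09  0.03]
24 [ 0.   -0.    0.   -5.31  4.68  0.03]
```

View pics/w11.png

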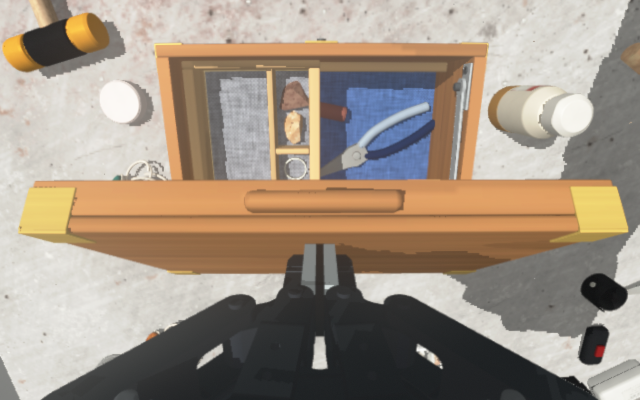

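View pics/s11c.png

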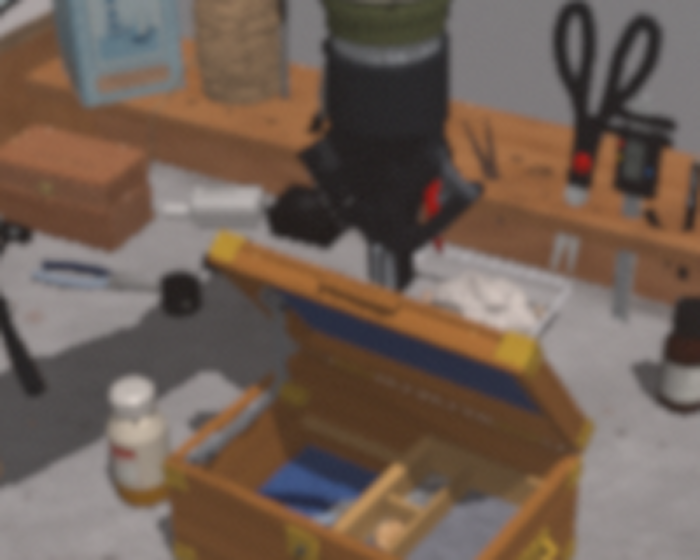

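Lid following at low force, stay folding along the end wall, till clear. Continue the arc.

>>> carry_out([
  [0,0,0,-0.33,0.14,0,0],
  [0,0,0,-0.65,0.31,0,0],
  [0,0,0,-0.96,0.49,0,0],
  [0,0,0,-1.27,0.68,0,0],
  [0,0,0,-1.57,0.88,0,0],
  [0,0,0,-1.86,1.08,0,0],
  [0,0,0,-2.15,1.3,0,0],
  [0,0,0,-2.43,1.51,0,0],
  [0,0,0,-2.71,1.74,0,0],
  [0,0,0,-2.98,1.98,0,0],
  [0,0,0,-3.24,2.22,0,0],
  [0,0,0,-3.5,2.47,0,0],
  [0,0,0,-3.75,2.72,0,0],
  [0,0,0,-3.99,2.98,0,0],
  [0,0,0,-4.23,3.25,0,0],
  [0,0,0,-4.46,3.53,0,0],
])

```text
time_s: 17.78
position: [0.5124, -0.0404, 0.186]
ee_rot: [[0.998, -0.001, 0.069], [-0.069, 0.001, 0.998], [-0.001, -1.0, 0.0]]
ft_force: [0.8, -0.2, 1.1]
gripper_width: 0.0001
```

```bash
python3 - <<'E'
from mv import *
s=show()
for e in list(range(30,-1,-3)): print(e,row(toworld(face(e,.135)+[.012,0,0],Q)[0],Rl(),s).round(2))
c=cam('wrist','w12.png')
P,m=cloud(c); L=tolocal(P.reshape(-1,3),Q).reshape(400,640,3)
k=m&(abs(L[...,1])<.11)&(abs(L[...,1])>.03)&(L[...,0]>-.1)&(L[...,0]<.04)&(L[...,2]>.1)&(L[...,2]<.25)&(np.mgrid[0:400,0:640][0]<260); a=L[k]
for x in np.arange(-.09,.04,.01):
    b=a[abs(a[:,0]-x)<.002]
    if len(b): print(x.round(3),len(b),np.percentile(b[:,2],[5,50,95]))
E
```

```text
t 17.78 pos [ 0.5124 -0.0404  0.186 ] loc [-0.0149  0.      0.186 ] F [ 0.7573 -0.192   1.1171] g 6.434343248662253e-05
q [-0.235   0.2154 -0.1966  1.1602  0.0002 -0.1657]
30 [-0.   -0.   -0.    0.1  -0.06 -0.  ]
27 [-0.   -0.   -0.   -0.34  0.51 -0.  ]
24 [-0.   -0.   -0.   -0.74  1.1  -0.  ]
21 [-0.   -0.   -0.   -1.12  1.71 -0.  ]
18 [-0.   -0.   -0.   -1.46  2.34 -0.  ]
15 [-0.   -0.   -0.   -1.77  2.98 -0.  ]
12 [-0.   -0.   -0.   -2.05  3.64 -0.  ]
9 [-0.   -0.   -0.   -2.29  4.32 -0.  ]
6 [-0.  -0.  -0.  -2.5  5.  -0. ]
3 [-0.   -0.   -0.   -2.67  5.7  -0.  ]
0 [-0.  -0.  -0.  -2.8  6.4 -0. ]
-0.07 214 [0.1    0.1003 0.1009]
-0.05 5034 [0.1871 0.1907 0.1942]
-0.04 2638 [0.1937 0.1951 0.1965]
-0.03 2220 [0.188  0.1894 0.1909]
-0.02 1890 [0.1822 0.1836 0.1848]
-0.01 5 [0.1777 0.1779 0.1781]
```

View pics/w12.png

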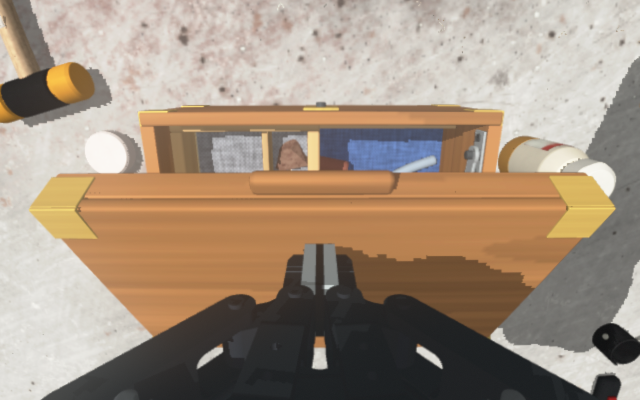

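>>> carry_out([
  [0,0,0,-0.12,0.23,0,0],
  [0,0,0,-0.34,0.51,0,0],
  [0,0,0,-0.54,0.8,0,0],
  [0,0,0,-0.74,1.1,0,0],
  [0,0,0,-0.93,1.4,0,0],
  [0,0,0,-1.12,1.71,0,0],
  [0,0,0,-1.3,2.02,0,0],
  [0,0,0,-1.46,2.34,0,0],
  [0,0,0,-1.62,2.66,0,0],
  [0,0,0,-1.77,2.98,0,0],
  [0,0,0,-1.92,3.31,0,0],
  [0,0,0,-2.05,3.64,0,0],
  [0,0,0,-2.18,3.98,0,0],
  [0,0,0,-2.29,4.32,0,0],
  [0,0,0,-2.4,4.66,0,0],
  [0,0,0,-2.5,5,0,0],
  [0,0,0,-2.55,5.25,0,0],
  [0,0,0,-2.6,5.5,0,0],
])

```text
time_s: 19.33
position: [0.4855, -0.0384, 0.1302]
ee_rot: [[0.998, -0.003, 0.069], [-0.069, 0.001, 0.998], [-0.003, -1.0, 0.001]]
ft_force: [0.2, 0.0, -0.2]
gripper_width: 0.0001
```

```bash
python3 - <<'E'
from mv import *
s=show()
for e in [4,2,0,-1]: print(e,row(toworld(face(e,.135)+[.012,0,0],Q)[0],Rl(),s).round(2))
c=cam('wrist','w13.png')
P,m=cloud(c); L=tolocal(P.reshape(-1,3),Q).reshape(400,640,3)
k=m&(abs(L[...,1])<.11)&(abs(L[...,1])>.03)&(L[...,0]>-.1)&(L[...,0]<.04)&(L[...,2]>.09)&(L[...,2]<.25)&(np.mgrid[0:400,0:640][0]<260); a=L[k]
for x in np.arange(-.09,.04,.01):
    b=a[abs(a[:,0]-x)<.002]
    if len(b): print(x.round(3),len(b),np.percentile(b[:,2],[5,50,95]))
E
```

```text
t 19.33 pos [ 0.4855 -0.0384  0.1302] loc [-0.0419  0.0002  0.1302] F [ 0.2462  0.0129 -0.2465] g 5.4076007784061104e-05
q [-0.244   0.204  -0.3552  1.0145  0.0002 -0.1746]
4 [-0.   -0.   -0.    0.07 -0.12 -0.02]
2 [-0.   -0.   -0.   -0.03  0.35 -0.02]
0 [-0.   -0.   -0.   -0.11  0.82 -0.02]
-1 [-0.   -0.   -0.   -0.15  1.05 -0.02]
-0.08 1145 [0.0915 0.1087 0.1204]
-0.07 2793 [0.1204 0.1214 0.1225]
-0.06 2654 [0.1204 0.1214 0.1225]
-0.05 2490 [0.1204 0.1214 0.1223]
-0.04 2053 [0.1204 0.1213 0.1223]
```

View pics/w13.png

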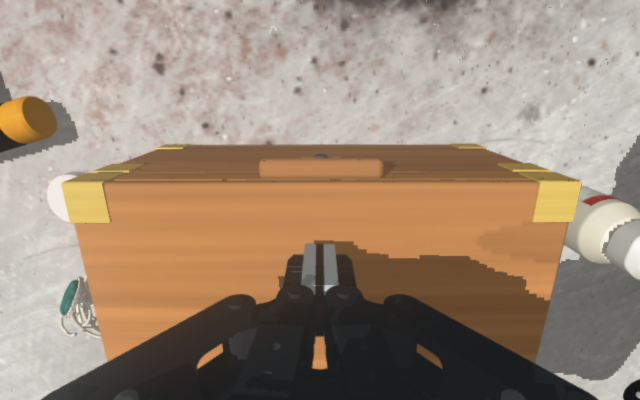

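>>> carry_out([
  [0,0,0,0,0.3,0,0],
  [0,0,0,0,0.55,0,0],
  [0,0,0,0,0.75,0,0],
  [0,0,0,0,0.9,0,0],
  [0,0,0,0,1,0,0],
  [0,0,0,0,1.1,0,0],
])

```text
time_s: 19.88
position: [0.4852, -0.0383, 0.1218]
ee_rot: [[0.998, -0.002, 0.069], [-0.069, 0.0, 0.998], [-0.002, -1.0, 0.0]]
ft_force: [-11.7, 1.7, 33.0]
gripper_width: -0.0001
```

>>> carry_out([
  [0,0,0,0,-0.5,0,0],
  [0,0,0,0,-2,0,0],
  [0,0,0,0,-5,0,0],
  [0,0,0,0,-8,0,0],
  [0,0,0,-2,-11,0,0],
  [0,0,0,-4,-13,0,0],
  [0,0,0,-6,-14,0,0],
  [0,0,0,-8,-14,0,0],
  [0,0,0,-8,-14,0,0],
  [0,0,0,-8,-14,0,0],
])

```text
time_s: 20.72
position: [0.4054, -0.0328, 0.2624]
ee_rot: [[0.998, -0.0, 0.069], [-0.069, -0.0, 0.998], [-0.0, -1.0, -0.0]]
ft_force: [0.9, 1.1, -0.4]
gripper_width: 0.0
```

```bash
python3 - <<'E'
from mv import *
s=show()
c=cam('scene','s14.png'); 
a=c['img'][100:340,180:480]; cv2.imwrite('pics/s14c.png',cv2.resize(a[:,:,::-1],None,fx=2.5,fy=2.5,interpolation=cv2.INTER_CUBIC))
c=cam('scene')
for t in ['flux_bottle_mid','bangle_teal_mid','borax_cone_mid','lid_edge']:
    for d in manip.tip_of('scene',t)[:1]: print(t,d['centre'],d['conf'],px(c,d['centre']))
P,m=cloud(c); L=tolocal(P.reshape(-1,3),[.5257,-.0432,-.068]).reshape(400,640,3)
k=m&(abs(L[...,1])<.1)&(L[...,2]>.1)&(L[...,2]<.14); a=L[k]
for x in np.arange(-.07,.08,.02):
    b=a[abs(a[:,0]-x)<.004]
    if len(b): print(x.round(3),len(b),np.percentile(b[:,2],[5,50,95]))
E
```

```text
t 20.72 pos [ 0.4054 -0.0328  0.2624] loc [-0.1222  0.0002  0.2624] F [ 0.8806  1.0627 -0.4015] g 2.8044442603709638e-05
q [-0.2785 -0.0222 -0.2748  1.3184 -0.0002 -0.209 ]
flux_bottle_mid [246.6, 225.7] 0.76 [0.4935 0.1468 0.0677]
bangle_teal_mid [399.3, 271.6] 0.73 [ 0.5941 -0.2368  0.0007]
borax_cone_mid [380.3, 300.5] 0.73 [ 0.4776 -0.2359  0.013 ]
lid_edge [293.9, 240.5] 0.68 [ 0.4548 -0.0276  0.1202]
-0.07 218 [0.1196 0.1215 0.1233]
-0.05 213 [0.1197 0.1214 0.1231]
-0.03 189 [0.1197 0.1214 0.1231]
-0.01 184 [0.1198 0.1215 0.1232]
0.01 172 [0.1195 0.1214 0.1234]
0.03 166 [0.12   0.1214 0.1231]
0.05 163 [0.12   0.1214 0.1233]
0.07 155 [0.1199 0.1214 0.1232]
```

View pics/s14c.png

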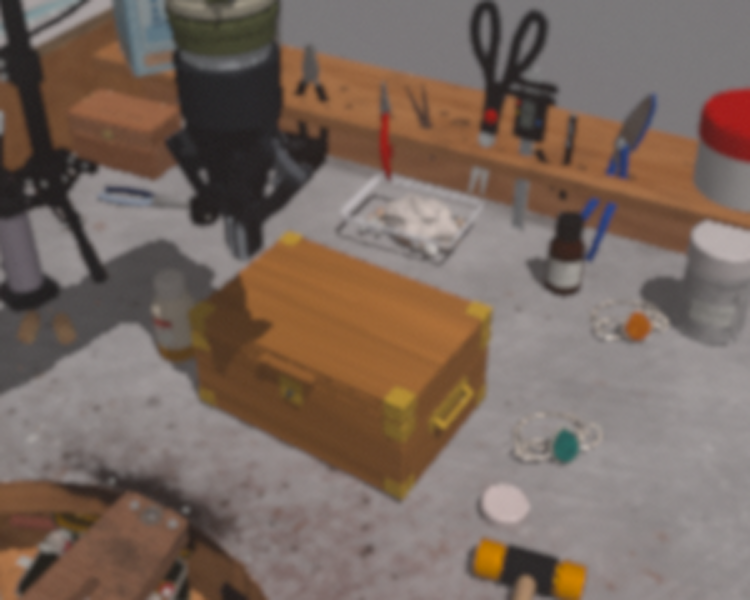

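The lid is fully shut: its top is level at z = 0.1214 m from front to rear. The bottle, bangle and tablet are where they were, and the robot is touching nothing. Handing in.

```bash
python3 -c "
from plant import manip
print(manip.job_done())"
```

```text
the job is handed in; nothing more can be done
None
```

The chest is shut and the job is handed in at about 21 s of the 51 s allowed.

1. **Till:** I pushed it from inside its empty compartment to the far end. At the end, a few more millimetres of push raised the force to 12.8 N with no movement. The pictures showed it level and home.
2. **Stay:** I pressed the knuckle about 30 mm rearward and down. It passed straight, and the pictures showed the stay clearly folded. The lid came forward about 10° by itself as it folded.
3. **Lid:** I pushed it from behind along its arc, with about 1–2 N at the pauses. Over the last part, from about 30° down, it got ahead of the finger and closed by itself. A last press stopped solid at a finger height of 121.8 mm and reached 33 N, which was firmer than I meant.

**Last checks:**
- **Lid:** its top is level at 121.4 mm from front to rear; 122 mm is nominal when shut.
- **Bystanders:** the bangle and tablet read within 2 mm of their start positions. The bottle read within about 5 mm, which I take as measuring scatter, as it looks unmoved in the pictures.
- **Arm:** it stands clear, touching nothing.

One disagreement came up: the scene and top cameras put the chest 3 to 5 mm apart, so I used the mean. The wrist camera and the contacts agreed with the mean.

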